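# Lid the biscuit jar, then fetch the spatula out of the counter case

### The job

The lid of the open biscuit jar has been left lying over the opening of the low counter case: put it on its jar so that it sits seated and level. Then take the long serving spatula out of the case - it is longer than the opening, so it has to be pushed under one end and brought out tilted, end first - and finish while holding it in the gripper, still, the whole of it some 10 cm or more above the top of the case and touching nothing else. Leave the jar and the other goods on the counter where they stand.

Things in the scene. Friction and masses are not known exactly. Their poses are not given: they have to be found in the camera images.
- case: fixed low grey steel case, 367 mm long (x), 160 wide (y), 66 high. Origin: centre of underside, z up. Inside: floor 6 mm thick, 355 x 148 mm, 56 mm high. Top (4 mm sheet) closed except for an opening in the middle: at each end a 100 mm deep pocket lies under the top, along each long side a 19 mm one. Its length lies roughly along world y, turned up to 0.3 rad either way
- case_opening (a point): centre of the opening in the case's top, at the height of the upper face of the top (66 mm above the counter). The opening is 155 mm along the case's x and 110 mm along its y
- spatula_mid (a point): middle of the rigid spatula, half-way up, about at its centre of mass: grip here, across the handle. 230 mm long (x), about 0.14 kg: wooden handle 20 mm wide (y), 22 high (z) from 115 mm behind this point to 35 mm ahead (+x), then a steel blade 44 mm wide, 4 thick, at mid height, to 115 mm ahead. Lies flat on the case's floor, lengthwise, about midway, both ends hidden under the top
- spatula_tip (a point): end of the spatula's blade, at mid height, 115 mm ahead (+x) of its middle
- spatula_end (a point): end of the spatula's handle, at mid height, 115 mm behind (-x) its middle
- jar_rim (a point): centre of the rim of the open jar, z up, 130 mm above the jar's underside. White stoneware jar, round, 116 mm outer and 106 mm inner diameter, loose, about 0.9 kg: the only one without a lid, and the widest
- lid_knob (a point): centre of the wooden lid's knob (28 mm diameter, 36 high), z up. Below it a disc 130 mm in diameter, 8 thick, whose underside is 26 mm below this point and rests on the rim when seated; below that a plug 92 mm in diameter, 8 deep, that goes inside the rim with 7 mm to spare all round. About 0.16 kg. At first it lies level over the case's opening, its plug hanging in it
- canister: closed white stoneware canister with wooden lid, 102 mm diameter, 129 mm high to the top of its knob; smaller than the jar, and its lid is on. Origin: centre of its underside
- tin: plain steel can with paper label, 74 mm diameter, 100 mm high. Origin: centre of its underside
- carton: small cardboard box 110 x 70 x 60 mm. Origin: centre of its underside
- oil: amber glass bottle with black cap, 62 mm diameter, 190 mm high. Origin: centre of its underside
- tape: cardboard ring (tape roll core), 90 mm diameter, 36 mm high, standing flat. Origin: centre of its underside
- glass: blue ceramic cup, 72 mm diameter, 85 mm high. Origin: centre of its underside
- jar: the open jar itself (see its rim). Origin: centre of its underside
- lid: the lid itself (see its knob). Origin: centre of the underside of its disc, 26 mm below the knob's centre
- spatula: the spatula itself (see its middle). Origin: under its middle, at the handle's underside, 11 mm below the middle point
Mind the look-alikes: they are no part of the job. Leave any red look-alike of the spatula alone.

How it is judged:
By the outcome, as a careful person would: the job done as asked, in the order asked, and still so for the second after the job is handed in, while the arm keeps its last pose, push and grip.
It also fails if it takes over 58 s, if anything falls off the work surface, if the arm or the gripper's body presses on something with over 40 N, if the wrist force passes 120 N, or if a joint passes its speed limit or range.

### The arm

A 7-joint arm with a two-finger parallel gripper is mounted at the origin on the work surface. World frame = base frame: x ahead of the robot, y to its left, z up, the work surface at z = 0. Lengths are in m, angles in rad, forces in N, time in s.
With the tool pointing down it reaches from about 0.35 to 0.9 m from the base axis. Payload 7.2 kg.
Tool frame: the origin (TCP) lies on the centre line of the jaws, within the pads' length; the fingertips stand 14 mm ahead of it and the grasp point (between the pads) lies 5 mm behind it; z points along the fingers, x is the direction in which the jaws open and shut, and the axes are right-handed (so a half turn about z gives the same grasp; the last joint's range is limited). The gripper opens to 88 mm and grips with 3 to 60 N. Pads are 20 mm wide; open, the fingers measure 115 mm over their backs; the gripper's body (75 mm by 178 mm) begins 61 mm behind the grasp point.
Start: joints at [-1.198, 0.411, -0.013, 1.596, 0.006, 1.134, -0.082], TCP at [0.267, 0.565, 0.211] pointing down, gripper open.
Joint ranges: [-2.95, 2.95], [-0.29, 1.99], [-1.47, 1.44], [0.14, 2.54], [-1.03, 4.17], [0.13, 1.85], [-2.86, 2.86]. Speed limits (rad/s): [2.39, 2.39, 3.01, 3.01, 3.14, 3.14, 3.14].

### API

Orientations are given as a unit quaternion [x, y, z, w].
In Python, from plant import r gives the robot as it stands.
- The arm moves only by the tool carry_out, never from a script. Its argument "plan" is text: rows parted by semicolons, each of 7 numbers parted by spaces: the shift along the tool's x, y, z in cm, then the turn, a rotation vector about the tool's x, y, z in degrees, then the opening, from 0 (shut) to 1 (fully open). In form: tx ty tz ax ay az jaw; .... A call has 1 to 10 rows; each row is the pose to reach, as a shift and turn from the pose commanded when the call began, along the tool's axes at that moment; what a row does not reach only later rows make up. A row lasts 1/8 s, in which the tool goes at most 62.5 mm and 10.7 degrees, less where a joint would pass 70% of its speed; a pose out of reach is approached as far as the arm can. A call with a gripper value outside its range is refused whole. The fingers move at their own pace and stop on an object; the grip force is fixed at half the most. Time passes only in rows, so rows that repeat a pose let the fingers close. It gives the time, the measured TCP pose, the force and the opening at its end, in the units of the state.
- r.state(): the state, without advancing time (a new reading comes with each control period).
- r.get_image(name): name is "scene" or "top" or "wrist"; returns the picture (420x560x3 uint8, red, green, blue); there is no depth.
- r.camera_info(name): a dict with "fx", "fy", "cx", "cy" (pixels), "dist" ([k1, k2, p1, p2, k3] as OpenCV has them; the pictures are not rectified), "origin" and "rotation" of the camera in the world; the wrist camera has in their place "hand_eye" (4x4, takes a point from camera to tool coordinates, whose origin is the TCP and whose axes are the tool frame's). Camera axes: x right, y down, z forward; pixel columns grow to the right and rows downward; lengths in m; the calibration is good to about 2 mm. A picture is of the moment at which its call begins: read the wrist's pose just before it. camera_info takes no time and is no camera call.
- r.sign_off(): hands the job in, once; it reports no verdict.
Trained networks look in the newest picture that a camera, given by its name, has taken for a name from the list of things; names that differ only in an ending like _2 or _b are one class to them, and where a whole thing is asked for, a point or a joint stands for the part that bears it (a point fixed in the world has none). Each returns a list of dicts, best first, with "score" (0 to 1); they miss things now and then, are a little off and sometimes report something else, mostly with a low value. They report only what shows in the picture. A call takes as long as a camera call. They do not tell look-alikes from the thing itself.
- r.boxes_of(camera, label): "at" ([column, row] in pixels, amid what is visible of it).
- r.regions_of(camera, label): "pixels" (420x560 bool, what is visible of it) and "at" ([column, row] in pixels, amid what is visible of it).
The state is a dict: "time": time; "qpos": joint angles; "joint_vel": joint speeds; "effort": joint torques, N m; "eef_pos": TCP position; "ee_rot": TCP orientation; "ft_force": force on the tool from outside, world axes, zero at the start; "moment": the same for the moment, N m; "grip_width": finger opening in m.
Only numpy, scipy, OpenCV 4.12 (cv2) and the standard library are available. Lean on these libraries where they do the work, as an engineer would, in place of code of your own. Each camera call takes 0.05 s, during which the arm holds its last target.

## Working session

There is one attempt and no reset: what is moved stays moved. The work goes in short steps, Python scripts to look and compute and a tool call to move; the robot and the scene stay as the last step left them, time stands still between calls to the robot, and variables do not carry over. Pictures are saved under pics/ and viewed, and the job is handed in when it is done.

Besides the shell and the picture viewer there is one more tool, called after "Emit:" as a command line: name --argument value ..., lists and objects as JSON in quotes. carry_out: Moves the arm, as the interface text tells. Its arguments: {"type":"object","properties":{"plan":{"type":"string"}},"required":["plan"]}

```bash
ls; mkdir -p pics; python3 - <<'E'
from plant import r
import cv2,numpy as np
s=r.state(); print({k:np.round(v,4) for k,v in s.items()})
for n in ["scene","top","wrist"]:
    im=r.get_image(n); cv2.imwrite(f"pics/{n}0.png",im[:,:,::-1])
    print(n,r.camera_info(n))
E
```

```text
pics
{'time': np.float64(0.0), 'qpos': array([-1.1982,  0.4119, -0.0127,  1.5971,  0.0056,  1.1343, -0.0822]), 'joint_vel': array([-0.0007,  0.0001, -0.0014,  0.0007,  0.0003, -0.0016, -0.0003]), 'effort': array([ 3.00000e-04, -5.87963e+01,  6.41800e-01, -2.91081e+01,
       -5.38000e-02,  1.82000e-02,  1.00000e-04]), 'eef_pos': array([0.2665, 0.5647, 0.2104]), 'ee_rot': array([ 8.446e-01,  5.354e-01, -6.000e-04,  5.000e-04]), 'ft_force': array([-0.3976,  0.1279, -0.5206]), 'moment': array([ 0.0079,  0.021 , -0.0033]), 'grip_width': np.float64(0.0878)}
scene {'fx': 476.77605469417585, 'fy': 476.77605469417585, 'cx': 280.16407559043614, 'cy': 213.5782072298906, 'dist': array([-0.0961451,  0.       ,  0.       ,  0.       ,  0.       ]), 'origin': array([ 1.13732064, -0.16378975,  0.83118863]), 'rotation': array([ 0.73238363,  0.58906143, -0.21936281, -0.26172658])}
top {'fx': 427.11597854252426, 'fy': 427.11597854252426, 'cx': 283.91540131037306, 'cy': 219.08118639952667, 'dist': array([-0.12358343,  0.        ,  0.        ,  0.        ,  0.        ]), 'origin': array([ 0.4214735 , -0.03578142,  1.13367499]), 'rotation': array([ 0.70857306, -0.70270345,  0.05324899, -0.03600859])}
wrist {'fx': 351.25067570582183, 'fy': 351.25067570582183, 'cx': 278.6588389001548, 'cy': 210.98777717342165, 'dist': array([0.01074727, 0.        , 0.        , 0.        , 0.        ]), 'hand_eye': array([[ 9.99998177e-01, -1.88039362e-03, -3.31051278e-04,
         1.00088041e-03],
       [ 1.89909431e-03,  9.61666548e-01,  2.74214959e-01,
        -7.50064541e-02],
       [-1.97271119e-04, -2.74215088e-01,  9.61668366e-01,
        -1.72953250e-01],
       [ 0.00000000e+00,  0.00000000e+00,  0.00000000e+00,
         1.00000000e+00]])}
```

View pics/scene0.png

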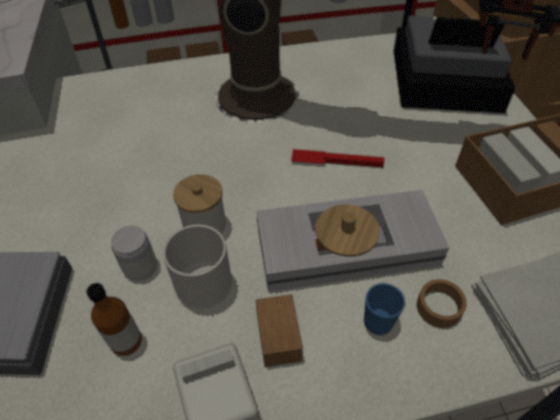

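View pics/top0.png

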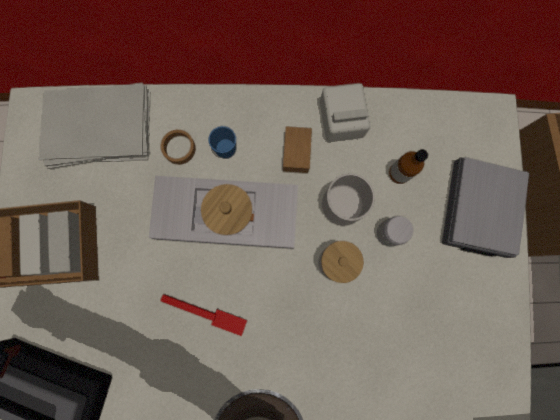

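View pics/wrist0.png

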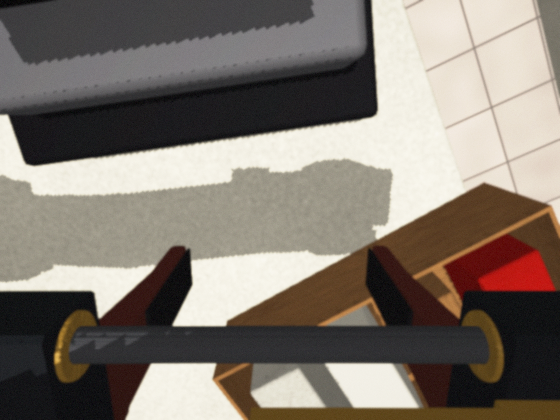

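The scene view shows the lid on the case at (348,228), the open jar at (198,265) and the canister at (200,200), with the red look-alike spatula at (340,158). In the top view the lid knob is at (226,208), the jar at (348,198) and the case spans columns 150 to 298.

```bash
cat > h.py <<'E'
import numpy as np,cv2
from scipy.spatial.transform import Rotation as R
from plant import r
def cam(n,st=None):
    c=r.camera_info(n); K=np.array([[c["fx"],0,c["cx"]],[0,c["fy"],c["cy"]],[0,0,1]])
    if n=="wrist":
        st=st or r.state(); H=np.array(c["hand_eye"]); Rt=R.from_quat(st["ee_rot"]).as_matrix()
        return K,c["dist"],Rt@H[:3,:3],Rt@H[:3,3]+st["eef_pos"]
    return K,c["dist"],R.from_quat(c["rotation"]).as_matrix(),np.array(c["origin"])
def proj(n,P,st=None):
    K,d,Rm,o=cam(n,st); P=np.atleast_2d(np.array(P,float))
    return cv2.projectPoints((P-o)@Rm,np.zeros(3),np.zeros(3),K,d)[0][:,0]
def ray(n,px,st=None):
    K,d,Rm,o=cam(n,st); u=cv2.undistortPoints(np.array(px,float).reshape(-1,1,2),K,d)[:,0]
    v=np.c_[u,np.ones(len(u))]@Rm.T
    return o,v/np.linalg.norm(v,axis=1)[:,None]
def onz(n,px,z,st=None):
    o,v=ray(n,px,st); return o+v*((z-o[2])/v[:,2])[:,None]
def tri(*obs):
    A=np.zeros((3,3));b=np.zeros(3)
    for o,v in obs:
        M=np.eye(3)-np.outer(v,v);A+=M;b+=M@o
    return np.linalg.solve(A,b)
def totool(vec,st=None):
    st=st or r.state(); return R.from_quat(st["ee_rot"]).inv().apply(vec)
E
python3 - <<'E'
from h import *
Z=dict(case_opening=.066,jar_rim=.130,lid_knob=.104,spatula_mid=.017,canister=.06,tin=.05,carton=.03,oil=.1,glass=.04,tape=.018)
for l,z in Z.items():
    for c in ["top","scene"]:
        for d in r.boxes_of(c,l)[:2]:
            print(l,c,round(d["score"],2),np.round(d["at"],1),np.round(onz(c,d["at"],z)[0],4))
print(r.state()["time"])
im=cv2.imread("pics/top0.png")[160:260,130:390]; cv2.imwrite("pics/c0.png",cv2.resize(im,None,fx=3,fy=3,interpolation=2))
im=cv2.imread("pics/scene0.png")[170:310,150:460]; cv2.imwrite("pics/c1.png",cv2.resize(im,None,fx=2.5,fy=2.5,interpolation=2))
E
```

```text
case_opening top 0.93 [205.9 227. ] [0.5352 0.1346 0.066 ]
case_opening scene 0.58 [345.1 256.9] [0.6443 0.0611 0.066 ]
jar_rim top 0.61 [347.6 201.2] [ 0.5938 -0.2124  0.13  ]
jar_rim top 0.36 [199.7 215.6] [0.5554 0.14   0.13  ]
jar_rim scene 0.77 [199.2 266.8] [ 0.6498 -0.2147  0.13  ]
jar_rim scene 0.46 [346. 230.] [0.6276 0.0618 0.13  ]
lid_knob top 0.6 [224.4 206.2] [0.5826 0.0848 0.104 ]
lid_knob top 0.59 [169.9 140.1] [0.7491 0.2267 0.104 ]
lid_knob scene 0.88 [346.9 230.4] [0.61   0.0716 0.104 ]
lid_knob scene 0.51 [133.9 254.7] [ 0.5782 -0.335   0.104 ]
spatula_mid top 0.74 [215.6 316.1] [0.3097 0.1118 0.017 ]
spatula_mid top 0.73 [197.3 215.9] [0.5696 0.1661 0.017 ]
spatula_mid scene 0.63 [333.7 159. ] [0.3263 0.1344 0.017 ]
spatula_mid scene 0.62 [383.7 238.6] [0.5856 0.17   0.017 ]
canister top 0.84 [340.4 262.7] [ 0.4486 -0.2046  0.06  ]
canister scene 0.92 [201.1 201.5] [ 0.4329 -0.1982  0.06  ]
canister scene 0.33 [347.7 255.9] [0.6393 0.0685 0.06  ]
tin top 0.69 [345.1 200.2] [ 0.6101 -0.2199  0.05  ]
tin top 0.6 [395.1 232.5] [ 0.5271 -0.3498  0.05  ]
tin scene 0.83 [137.  255.5] [ 0.54   -0.3415  0.05  ]
carton top 0.8 [295.9 151.5] [ 0.7439 -0.0931  0.03  ]
carton scene 0.83 [277.5 332. ] [ 0.7537 -0.0971  0.03  ]
oil top 0.73 [408.2 166.5] [ 0.6901 -0.3743  0.1   ]
oil scene 0.92 [112.1 319.7] [ 0.7059 -0.3765  0.1   ]
oil scene 0.73 [134.4 254.7] [ 0.5753 -0.335   0.1   ]
glass top 0.81 [222.4 141.9] [0.7651 0.1025 0.04  ]
glass scene 0.74 [383.6 306.1] [0.7507 0.1064 0.04  ]
glass scene 0.36 [113.9 319. ] [ 0.6697 -0.3906  0.04  ]
tape top 0.93 [171.9 135.3] [0.7901 0.2438 0.018 ]
tape scene 0.65 [444.8 296.4] [0.7473 0.2387 0.018 ]
tape scene 0.17 [383.5 238.9] [0.5869 0.1689 0.018 ]
1.15
```

View pics/c0.png

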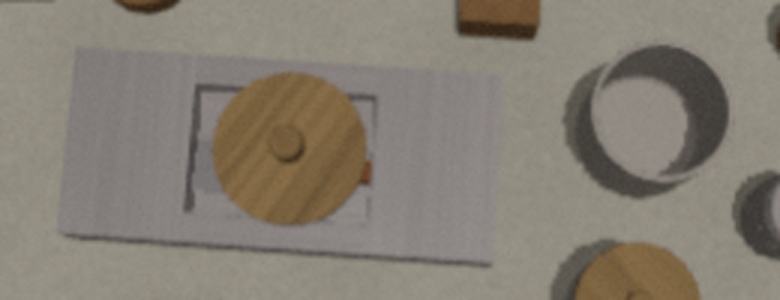

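View pics/c1.png

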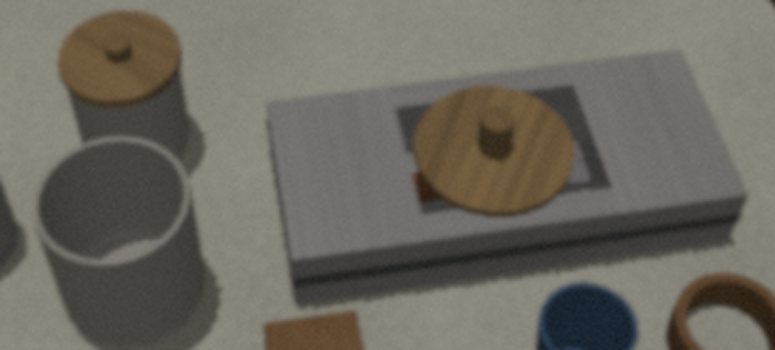

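```bash
python3 - <<'E'
from h import *
f=lambda p:np.array(p)/3+[130,160]
g=lambda p:np.array(p)/2.5+[150,170]
for nm,a,b,z in [("knobtop",(287,141),(497,115),.122),("disc",(290,149),(494,149),.086),("rim",(659,114),(114,200),.130)]:
    print(nm,onz("top",f(a),z)[0].round(4),onz("scene",g(b),z)[0].round(4),tri([x if i==0 else x[0] for i,x in enumerate(ray("top",f(a)))],[x if i==0 else x[0] for i,x in enumerate(ray("scene",g(b)))]).round(4))
P=onz("top",f([(78,47),(500,73),(491,264),(62,234)]),.066); print(P.round(4))
print(P.mean(0), [np.linalg.norm(P[i]-P[(i+1)%4]).round(4) for i in range(4)], np.arctan2(*(P[1]-P[0])[[0,1]]),np.arctan2(*(P[2]-P[3])[[0,1]]))
Q=onz("scene",g([(268,102),(293,265),(745,195),(683,52)]),.066);print(Q.round(4),Q.mean(0),[np.linalg.norm(Q[i]-Q[(i+1)%4]).round(4) for i in range(4)],np.arctan2(*(Q[2]-Q[1])[[0,1]]),np.arctan2(*(Q[3]-Q[0])[[0,1]]))
print(R.from_quat(r.state()["ee_rot"]).as_matrix().round(3))
E
```

```text
knobtop [0.5779 0.0796 0.122 ] [0.5901 0.0798 0.122 ] [0.5802 0.0826 0.1094]
disc [0.5768 0.0811 0.086 ] [0.5953 0.0793 0.086 ] [0.5802 0.0847 0.0654]
rim [ 0.6017 -0.2175  0.13  ] [ 0.6119 -0.2173  0.13  ] [ 0.6037 -0.2188  0.1192]
[[ 0.6663  0.2678  0.066 ]
 [ 0.6469 -0.0933  0.066 ]
 [ 0.4845 -0.0863  0.066 ]
 [ 0.5058  0.2739  0.066 ]]
[0.5758746  0.09051474 0.066     ] [np.float64(0.3617), np.float64(0.1625), np.float64(0.3609), np.float64(0.1606)] -3.087915879244471 -3.082411704683558
[[ 0.4908 -0.0847  0.066 ]
 [ 0.654  -0.0953  0.066 ]
 [ 0.6696  0.2674  0.066 ]
 [ 0.5144  0.28    0.066 ]] [0.58220864 0.09187282 0.066     ] [np.float64(0.1635), np.float64(0.3631), np.float64(0.1558), np.float64(0.3655)] 0.04310492993747241 0.06450144341303553
[[ 0.427  0.904  0.   ]
 [ 0.904 -0.427  0.   ]
 [ 0.    -0.    -1.   ]]
```

Emit:
carry_out --plan "0 0 -6 0 0 0 1; -30.2 48.3 -4 0 0 67.8 1; -30.2 48.3 -3 0 0 67.8 1; -30.2 48.3 -3 0 0 67.8 1; -30.2 48.3 -3 0 0 67.8 1; -30.2 48.3 -3 0 0 67.8 1; -30.2 48.3 -3 0 0 67.8 1; -30.2 48.3 -3 0 0 67.8 1; -30.2 48.3 -3 0 0 67.8 1; -30.2 48.3 -3 0 0 67.8 1"

```text
time: 2.4
eef_pos: [0.5713, 0.0912, 0.2419]
ee_rot: [1.0, -0.026, 0.0, -0.0]
ft_force: [1.1, 0.3, -0.2]
grip_width: 0.088
```

```bash
python3 - <<'E'
from h import *
st=r.state(); print({k:np.round(st[k],4) for k in ("eef_pos","ee_rot","qpos","joint_vel")})
im=r.get_image("wrist"); cv2.imwrite("pics/w1.png",im[:,:,::-1])
st2=r.state();print(st2["eef_pos"].round(4))
d=r.boxes_of("wrist","lid_knob")[:2]
for x in d: print(x["score"],x["at"],onz("wrist",x["at"],.092,st))
print(proj("wrist",[[.580,.083,.11],[.58,.083,.074]],st))
E
```

```text
{'eef_pos': array([0.5713, 0.0912, 0.2419]), 'ee_rot': array([ 9.997e-01, -2.640e-02,  4.000e-04, -3.000e-04]), 'qpos': array([-0.5835,  0.3181,  0.4423,  1.6969, -0.1471,  1.1586, -0.1543]), 'joint_vel': array([ 0.7725,  0.3788,  0.2116, -0.3789, -0.2262,  0.0637,  1.021 ])}
[0.5746 0.0815 0.2418]
0.42 [288.1, 108.2] [[0.58432758 0.16890612 0.092     ]]
[[288.34021875 207.70054227]
 [287.34504846 198.17324461]]
```

View pics/w1.png

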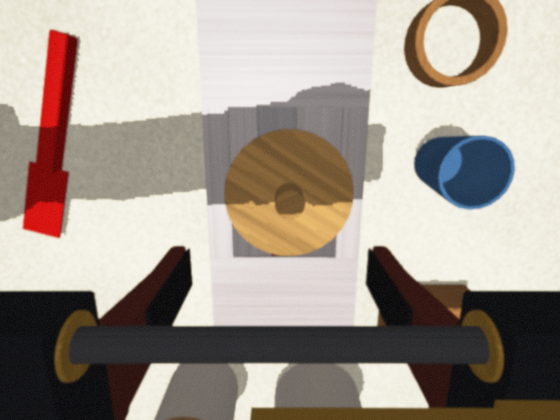

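The wrist view shows the lid disc centred near (289,191) with its knob at (289,198), on the case opening. The red spatula lies at left and is not part of the job. The arm was still settling, so I'm measuring again.

```bash
python3 - <<'E'
from h import *
st=r.state()
im=r.get_image("wrist"); cv2.imwrite("pics/w2.png",im[:,:,::-1])
print(st["eef_pos"].round(4),r.state()["eef_pos"].round(4),st["joint_vel"].round(3))
hsv=cv2.cvtColor(im,cv2.COLOR_RGB2HSV); m=((hsv[...,0]<25)&(hsv[...,0]>8)&(hsv[...,1]>90)).astype(np.uint8); m[290:]=0;m[:,:200]=0;m[:,380:]=0;m[:100]=0
m=cv2.morphologyEx(m,cv2.MORPH_OPEN,np.ones((7,7)))
c=max(cv2.findContours(m,0,1)[0],key=cv2.contourArea); e=cv2.fitEllipse(cv2.convexHull(c)); print(e)
print("disc",onz("wrist",e[0],.074,st))
v=cv2.resize(im[100:290,180:400],None,fx=3,fy=3,interpolation=2); cv2.imwrite("pics/w2c.png",v[:,:,::-1])
E
```

```text
[0.5729 0.0846 0.2417] [0.5715 0.0886 0.2415] [-0.067 -0.024 -0.083  0.025 -0.017  0.014 -0.093]
((286.2779541015625, 185.1551513671875), (127.65413665771484, 129.49374389648438), 70.77593231201172)
disc [[0.58139635 0.08894066 0.074     ]]
```

View pics/w2c.png

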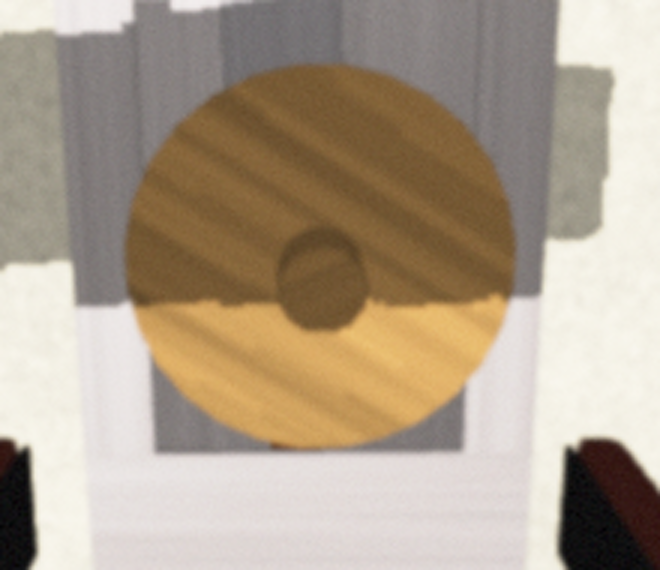

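Emit:
carry_out --plan "0.6 -0.3 3 0 0 0 1; 0.6 -0.3 6 0 0 0 1; 0.6 -0.3 6 0 0 0 1; 0.6 -0.3 6 0 0 0 1; 0.6 -0.3 6 0 0 0 1; 0.6 -0.3 6 0 0 0 1"

```text
time: 3.3
eef_pos: [0.577, 0.0956, 0.1827]
ee_rot: [1.0, -0.027, 0.001, -0.0]
ft_force: [0.6, -0.5, -0.1]
grip_width: 0.0879
```

```bash
python3 - <<'E'
from h import *
st=r.state()
im=r.get_image("wrist"); cv2.imwrite("pics/w3.png",im[:,:,::-1])
print(st["eef_pos"].round(4),st["time"],r.state()["eef_pos"].round(4),st["joint_vel"].round(3))
hsv=cv2.cvtColor(im,cv2.COLOR_RGB2HSV); m=((hsv[...,0]<25)&(hsv[...,0]>8)&(hsv[...,1]>90)).astype(np.uint8); m[290:]=0;m[:,:180]=0;m[:,380:]=0;m[:80]=0
m=cv2.morphologyEx(m,cv2.MORPH_OPEN,np.ones((7,7)))
c=max(cv2.findContours(m,0,1)[0],key=cv2.contourArea); e=cv2.fitEllipse(cv2.convexHull(c)); print(e)
print("disc",onz("wrist",e[0],.074,st))
v=cv2.resize(im[60:360,120:440],None,fx=2,fy=2,interpolation=2); cv2.imwrite("pics/w3c.png",v[:,:,::-1])
E
```

```text
[0.577  0.0956 0.1827] 3.3 [0.5769 0.0956 0.1825] [ 0.003  0.004 -0.002  0.006 -0.002 -0.004  0.001]
((283.7192077636719, 212.6859893798828), (148.1729278564453, 152.90200805664062), 84.67481231689453)
disc [[0.58136744 0.08968426 0.074     ]]
```

View pics/w3c.png

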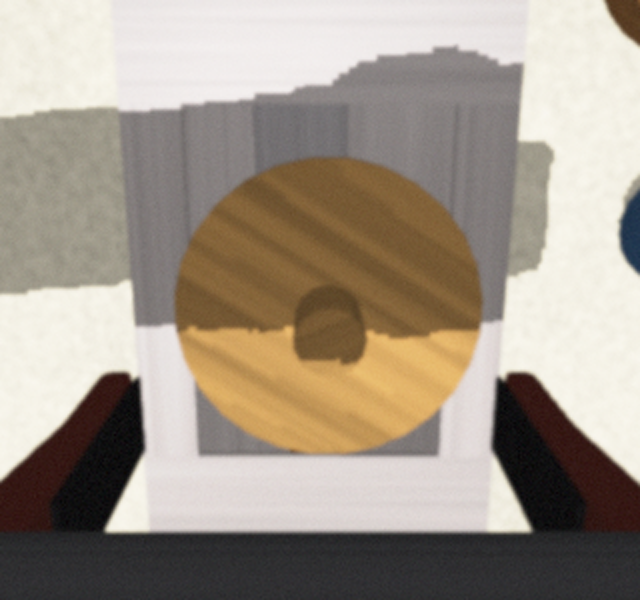

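Emit:
carry_out --plan "0.4 0.7 0 0 0 0 1; 0.4 0.7 4 0 0 0 1; 0.4 0.7 7 0 0 0 1; 0.4 0.7 8.6 0 0 0 1; 0.4 0.7 8.6 0 0 0 1; 0.4 0.7 8.6 0 0 0 1; 0.4 0.7 8.6 0 0 0 1"

```text
time: 4.22
eef_pos: [0.5809, 0.0883, 0.0968]
ee_rot: [1.0, -0.027, 0.001, -0.0]
ft_force: [-0.2, 0.0, -0.1]
grip_width: 0.0879
```

```bash
python3 - <<'E'
from h import *
st=r.state()
im=r.get_image("wrist"); cv2.imwrite("pics/w4.png",im[:,:,::-1])
print(st["eef_pos"].round(4),st["time"],r.state()["eef_pos"].round(4),st["joint_vel"].round(3))
print(proj("wrist",[[.581,.088,.11],[.581,.0893,.11]],st))
E
```

```text
[0.5809 0.0883 0.0968] 4.225 [0.5808 0.0883 0.0967] [-0.002  0.002 -0.001  0.005  0.    -0.002 -0.   ]
[[278.30695431 270.45599631]
 [278.16149087 268.05739925]]
```

View pics/w4.png

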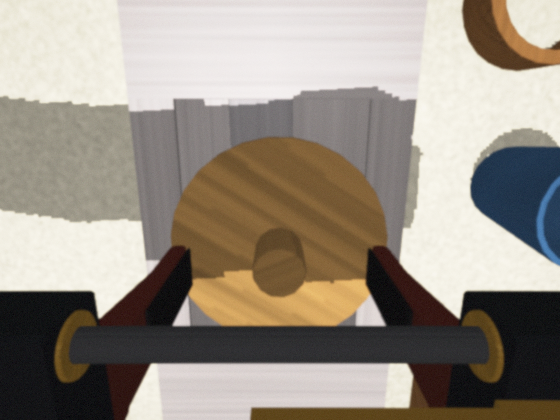

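The knob top is at (280,272), as predicted, and centred between the fingers. I'll lower slightly and close.

Emit:
carry_out --plan "0 0 0.3 0 0 0 1; 0 0 0.3 0 0 0 0.1; 0 0 0.3 0 0 0 0.1; 0 0 0.3 0 0 0 0.1; 0 0 0.3 0 0 0 0.1; 0 0 0.3 0 0 0 0.1; 0 0 0.3 0 0 0 0.1; 0 0 0.3 0 0 0 0.1"

```text
time: 5.28
eef_pos: [0.5802, 0.0882, 0.0927]
ee_rot: [1.0, -0.027, 0.0, -0.0]
ft_force: [1.0, 0.4, -0.0]
grip_width: 0.0269
```

Emit:
carry_out --plan "0 0 -3 0 0 0 0; 0 0 -9 0 0 0 0; 0 0 -15 0 0 0 0; 1 6 -20 0 0 0 0; 2 12 -20 0 0 0 0; 3 18 -20 0 0 0 0; 4 24 -20 0 0 0 0; 4 30 -20 0 0 0 0; 4 37 -20 0 0 0 0; 4 37 -20 0 0 0 0"

```text
time: 6.52
eef_pos: [0.5979, -0.2893, 0.2923]
ee_rot: [1.0, -0.03, -0.001, 0.001]
ft_force: [0.3, 0.3, -1.6]
grip_width: 0.027
```

Emit:
carry_out --plan "0 0 0 0 0 0 0; 0 0 0 0 0 0 0; 0 0 0 0 0 0 0; 0 0 0 0 0 0 0"

```text
time: 7.02
eef_pos: [0.6008, -0.282, 0.2928]
ee_rot: [1.0, -0.026, 0.0, -0.0]
ft_force: [0.6, -0.1, -1.6]
grip_width: 0.0266
```

```bash
cat > look.py <<'E'
from h import *
import sys
def look(n,c="wrist"):
    st=r.state(); im=r.get_image(c); cv2.imwrite(f"pics/{n}.png",im[:,:,::-1])
    print(st["eef_pos"].round(4),st["ee_rot"].round(4),"t",round(st["time"],2),"v",np.abs(st["joint_vel"]).max().round(3),"F",st["ft_force"].round(1),"g",round(st["grip_width"],4))
    return st,im
E
python3 - <<'E'
from look import *
st,im=look("w5")
look("t5","top");look("s5","scene")
print(proj("wrist",[[.605,-.2175,.13]],st))
E
```

```text
[ 0.6008 -0.282   0.2928] [ 9.997e-01 -2.570e-02  1.000e-04 -2.000e-04] t 7.03 v 0.007 F [ 0.6 -0.1 -1.6] g 0.0266
[ 0.6007 -0.2823  0.2928] [ 9.997e-01 -2.590e-02  1.000e-04 -2.000e-04] t 7.08 v 0.006 F [ 1.2 -0.3 -2.1] g 0.0267
[ 0.6006 -0.2827  0.2928] [ 9.997e-01 -2.610e-02  1.000e-04 -1.000e-04] t 7.12 v 0.006 F [ 0.6 -0.1 -1.5] g 0.0268
[[279.00196569 123.59503891]]
```

View pics/w5.png

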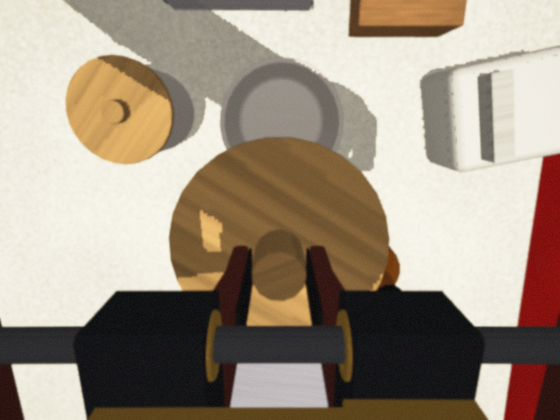

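View pics/t5.png

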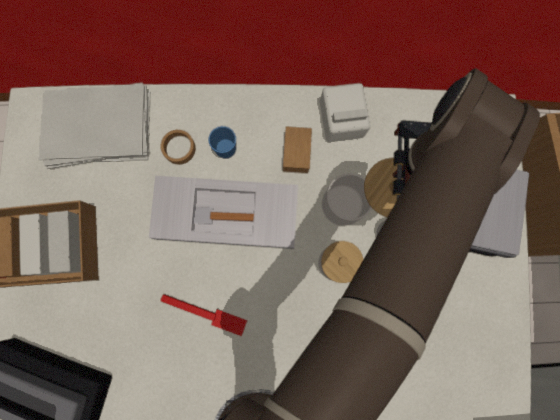

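The wrist view shows the lid held at (279,230), with the jar rim around (281,115) behind it. The top view shows the spatula in the case with its brown handle to the right (-y) and its blade to the left. Next I'll fit the rim and disc circles.

```bash
cat > fit.py <<'E'
from h import *
from scipy.optimize import minimize
def circ(c,rad,z,n=120):
    t=np.linspace(0,2*np.pi,n,endpoint=False); return np.c_[c[0]+rad*np.cos(t),c[1]+rad*np.sin(t),np.full(n,z)]
def fitc(img,st,c0,rad,z,cam="wrist",mask=lambda p:np.ones(len(p),bool),win=.012,ch=None):
    g=cv2.GaussianBlur(img if ch is None else img[...,ch],(5,5),0).astype(float)
    if g.ndim==3: g=g.mean(2)
    best=(-1,)
    for dx in np.arange(-win,win+1e-9,.001):
        for dy in np.arange(-win,win+1e-9,.001):
            c=(c0[0]+dx,c0[1]+dy)
            a=proj(cam,circ(c,rad-.002,z),st);b=proj(cam,circ(c,rad+.002,z),st)
            k=mask(a)&(a[:,0]>2)&(a[:,0]<557)&(a[:,1]>2)&(a[:,1]<417)
            if k.sum()<15: continue
            va=cv2.remap(g,a[k].astype(np.float32)[:,None],None,1)[:,0];vb=cv2.remap(g,b[k].astype(np.float32)[:,None],None,1)[:,0]
            s=np.median(np.abs(va-vb))
            s=np.minimum(np.abs(va-vb),25).mean()
            if s>best[0]: best=(s,c,k.sum())
    return best
E
python3 - <<'E'
from fit import *
im=cv2.imread("pics/w5.png")
st=dict(eef_pos=np.array([.6008,-.282,.2928]),ee_rot=np.array([.9997,-.0257,.0001,-.0002]))
up=lambda p:p[:,1]<135
print("rim outer",fitc(im,st,(.604,-.215),.058,.13,mask=up))
print("rim inner",fitc(im,st,(.604,-.215),.053,.13,mask=up))
b=fitc(im,st,(.604,-.215),.058,.13,mask=up)[1]
# disc: edge top of disc z
zd=.2928-.0927+.074
lid=fitc(im,st,(.6008,-.282),.065,zd,mask=lambda p:p[:,1]<240); print("lid",lid,zd)
v=im.copy()
for c,rad,z,col in [(b,.058,.13,(0,0,255)),(b,.053,.13,(255,0,0)),(lid[1],.065,zd,(0,255,0))]:
    for p in proj("wrist",circ(c,rad,z),st): cv2.circle(v,tuple(int(x) for x in p),1,col,-1)
cv2.imwrite("pics/w5f.png",cv2.resize(v[30:320,130:430],None,fx=2,fy=2))
E
```

```text
rim outer (np.float64(22.23748036541005), (np.float64(0.606), np.float64(-0.224)), np.int64(63))
rim inner (np.float64(25.0), (np.float64(0.607), np.float64(-0.219)), np.int64(67))Traceback (most recent call last):
  File "<stdin>", line 7, in <module>
  File "fit.py", line 12, in fitc
    a=proj(cam,circ(c,rad-.002,z),st);b=proj(cam,circ(c,rad+.002,z),st)
  File "h.py", line 11, in proj
    K,d,Rm,o=cam(n,st); P=np.atleast_2d(np.array(P,float))
             ~~~^^^^^^
  File "h.py", line 5, in cam
    c=r.camera_info(n); K=np.array([[c["fx"],0,c["cx"]],[0,c["fy"],c["cy"]],[0,0,1]])
ValueError: time passes only in moves, steps and waits
```

View pics/s5.png

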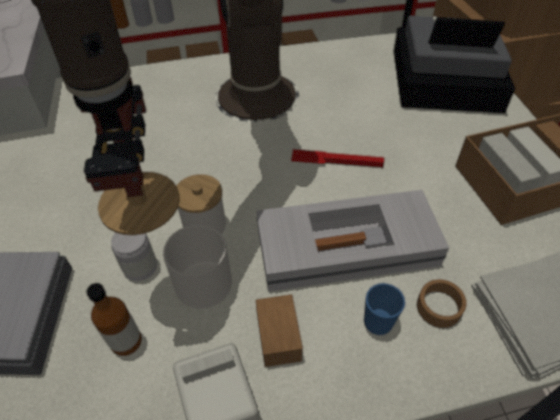

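```bash
python3 - <<'E'
import pickle
from plant import r
pickle.dump({n:r.camera_info(n) for n in ["top","scene","wrist"]},open("cams.pkl","wb"))
E
sed -i 's/^from plant import r/from plant import r\nimport pickle\nCI=pickle.load(open("cams.pkl","rb"))/; s/c=r.camera_info(n)/c=CI[n]/' h.py
cat > a.py <<'E'
from fit import *
im=cv2.imread("pics/w5.png")
st=dict(eef_pos=np.array([.6008,-.282,.2928]),ee_rot=np.array([.9997,-.0257,.0001,-.0002]))
up=lambda p:p[:,1]<130
a=fitc(im,st,(.604,-.219),.058,.13,mask=up);b=fitc(im,st,(.604,-.219),.053,.13,mask=up)
print("rim outer",a,"inner",b)
zd=.2928-.0927+.074
lid=fitc(im,st,(.6008,-.282),.065,zd,mask=lambda p:p[:,1]<240); print("lid",lid,zd)
v=im.copy()
for c,rad,z,col in [(a[1],.058,.13,(0,0,255)),(b[1],.053,.13,(255,0,0)),(lid[1],.065,zd,(0,255,0))]:
    for p in proj("wrist",circ(c,rad,z),st): cv2.circle(v,tuple(int(x) for x in p),0,col,-1)
cv2.imwrite("pics/w5f.png",cv2.resize(v[40:320,150:410],None,fx=2.1,fy=2.1,interpolation=0))
E
time python3 a.py
```

```text
rim outer (np.float64(22.600221795550848), (np.float64(0.605), np.float64(-0.224)), np.int64(59)) inner (np.float64(25.0), (np.float64(0.606), np.float64(-0.218)), np.int64(64))
lid (np.float64(24.422982913011694), (np.float64(0.6008), np.float64(-0.284)), np.int64(57)) 0.2741
real	0m3.433s
user	0m3.532s
sys	0m0.293s
```

View pics/w5f.png

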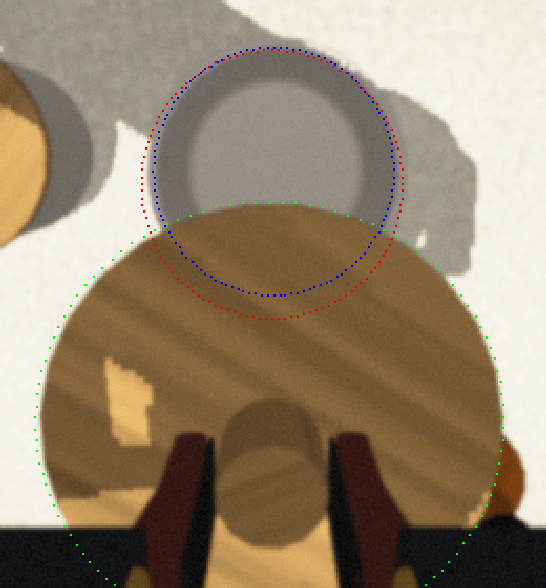

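Emit:
carry_out --plan "0.2 -6.6 0 0 0 0 0; 0.2 -6.6 4 0 0 0 0; 0.2 -6.6 8 0 0 0 0; 0.2 -6.6 11.5 0 0 0 0; 0.2 -6.6 11.5 0 0 0 0; 0.2 -6.6 11.5 0 0 0 0; 0.2 -6.6 11.5 0 0 0 0; 0.2 -6.6 11.5 0 0 0 0"

```text
time: 8.18
eef_pos: [0.6064, -0.2179, 0.1789]
ee_rot: [1.0, -0.027, 0.001, 0.0]
ft_force: [0.0, -0.3, -1.9]
grip_width: 0.0267
```

```bash
python3 - <<'E'
from look import *
st,im=look("w6");look("s6","scene")
E
```

```text
[ 0.6064 -0.2179  0.1789] [ 9.996e-01 -2.670e-02  1.000e-03  1.000e-04] t 8.18 v 0.009 F [ 0.  -0.3 -1.9] g 0.0267
[ 0.6063 -0.2178  0.1787] [ 9.996e-01 -2.670e-02  8.000e-04  1.000e-04] t 8.22 v 0.007 F [-0.4  0.  -1.2] g 0.0261
```

View pics/w6.png

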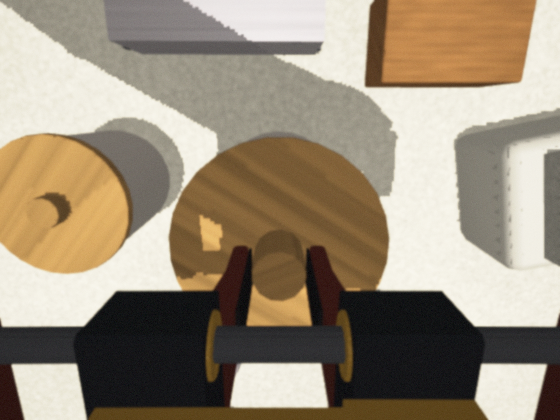

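View pics/s6.png

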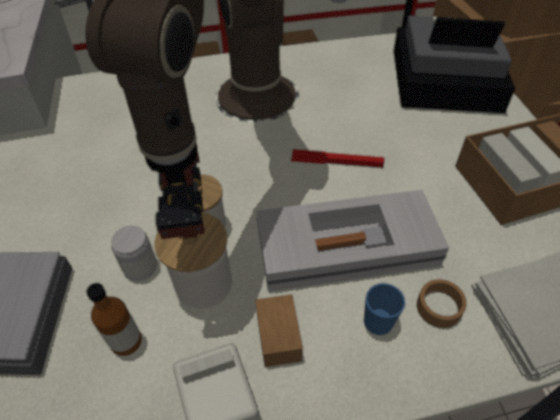

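The lid hovers over the jar in both views. I'm lowering it in small steps.

Emit:
carry_out --plan "0 0 0.6 0 0 0 0; 0 0 1.0 0 0 0 0; 0 0 1.4 0 0 0 0; 0 0 1.7 0 0 0 0; 0 0 1.9 0 0 0 0; 0 0 1.9 0 0 0 0; 0 0 1.9 0 0 0 0"

```text
time: 9.15
eef_pos: [0.606, -0.2177, 0.1588]
ee_rot: [1.0, -0.027, 0.0, 0.0]
ft_force: [-0.2, 0.4, -0.8]
grip_width: 0.0269
```

Emit:
carry_out --plan "0 0 0.1 0 0 0 0; 0 0 0.2 0 0 0 0; 0 0 0.3 0 0 0 0; 0 0 0.3 0 0 0 0; 0 0 0.3 0 0 0 0"

```text
time: 9.78
eef_pos: [0.606, -0.2176, 0.1567]
ee_rot: [1.0, -0.027, 0.0, -0.0]
ft_force: [-2.1, 1.3, 4.9]
grip_width: 0.0267
```

```bash
python3 - <<'E'
from look import *
st,im=look("w7");look("s7","scene")
v=cv2.imread("pics/s7.png")[190:320,130:260];cv2.imwrite("pics/s7c.png",cv2.resize(v,None,fx=4,fy=4,interpolation=2))
E
```

```text
[ 0.606  -0.2176  0.1567] [ 9.996e-01 -2.670e-02  4.000e-04 -2.000e-04] t 9.78 v 0.002 F [-2.1  1.3  4.9] g 0.0267
[ 0.606  -0.2176  0.1567] [ 9.996e-01 -2.660e-02  4.000e-04 -2.000e-04] t 9.82 v 0.001 F [-2.3  0.9  5.9] g 0.0266
```

View pics/s7c.png

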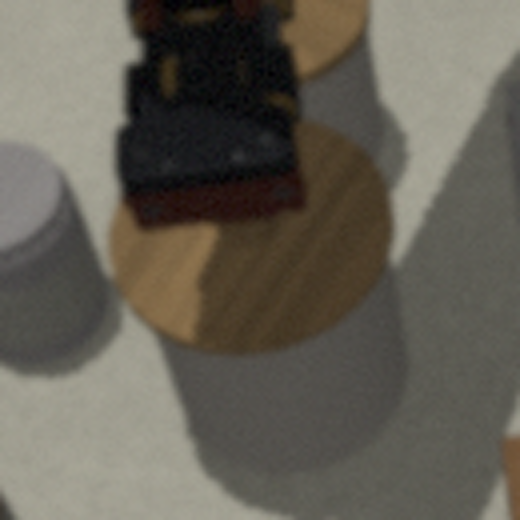

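Contact came at z=0.1567, exactly the seated height (resting on the plug would have stopped at 0.165). Now release and rise.

Emit:
carry_out --plan "0 0 -0.1 0 0 0 0; 0 0 -0.1 0 0 0 0.5; 0 0 -0.1 0 0 0 0.5; 0 0 -0.1 0 0 0 0.5; 0 0 -0.1 0 0 0 0.5; 0 0 -2 0 0 0 0.5; 0 0 -6 0 0 0 0.5; 0 0 -12 0 0 0 0.5; 0 -6 -13 0 0 0 0.5; 0 -12 -13 0 0 0 0.5"

```text
time: 11.12
eef_pos: [0.613, -0.0976, 0.2889]
ee_rot: [1.0, -0.028, 0.002, -0.0]
ft_force: [0.4, 1.1, -0.9]
grip_width: 0.0438
```

Emit:
carry_out --plan "-1 -6 0 0 0 0 0.5; -1 -12 0 0 0 0 0.5; -1.5 -16 0 0 0 0 0.5; -1.5 -16 0 0 0 0 0.5; -1.5 -16 0 0 0 0 0.5; -1.5 -16 0 0 0 0 0.5"

```text
time: 11.88
eef_pos: [0.606, 0.0608, 0.2864]
ee_rot: [1.0, -0.028, 0.0, 0.0]
ft_force: [-0.2, -0.3, 0.4]
grip_width: 0.044
```

```bash
python3 - <<'E'
from look import *
st,im=look("w8");look("s8","scene");look("t8","top")
v=cv2.imread("pics/s8.png")[170:310,120:260];cv2.imwrite("pics/s8c.png",cv2.resize(v,None,fx=4,fy=4,interpolation=2))
for l in ["spatula_mid","spatula_tip","spatula_end","case_opening"]:
    for c in ["wrist","top","scene"]:
        for d in r.boxes_of(c,l)[:2]:
            print(l,c,round(d["score"],2),np.round(d["at"],1),np.round(onz(c,d["at"],.066 if l[0]=="c" else .022,st)[0],4))
E
```

```text
[0.606  0.0608 0.2864] [ 9.996e-01 -2.800e-02  4.000e-04  2.000e-04] t 11.88 v 0.007 F [-0.2 -0.3  0.4] g 0.044
[0.606  0.0609 0.2862] [ 9.996e-01 -2.800e-02  3.000e-04  1.000e-04] t 11.93 v 0.007 F [-0.1 -0.4 -0.4] g 0.0441
[0.606  0.0612 0.286 ] [ 9.996e-01 -2.780e-02  2.000e-04  1.000e-04] t 11.97 v 0.006 F [ 0.7  0.  -0.2] g 0.0438
spatula_mid wrist 0.71 [251.2 125.2] [0.5769 0.1218 0.022 ]
spatula_mid wrist 0.63 [ 42.  117.5] [0.328  0.1447 0.022 ]
spatula_mid top 0.71 [241.7 218.3] [0.5638 0.0483 0.022 ]
spatula_mid top 0.54 [232.6 323.8] [0.2911 0.0672 0.022 ]
spatula_mid scene 0.77 [326.2 157.6] [0.3224 0.116  0.022 ]
spatula_mid scene 0.65 [361.4 241.3] [0.5852 0.1194 0.022 ]
spatula_tip wrist 0.62 [ 40.8 118.5] [0.3263 0.1437 0.022 ]
spatula_tip wrist 0.59 [245.8 128.6] [0.5701 0.1182 0.022 ]
spatula_tip top 0.71 [232.8 323.6] [0.2917 0.0667 0.022 ]
spatula_tip top 0.71 [351.3 196.5] [ 0.6252 -0.2415  0.022 ]
spatula_tip scene 0.93 [359.3 238.7] [0.5777 0.1172 0.022 ]
spatula_tip scene 0.65 [191.6 248. ] [ 0.524  -0.2333  0.022 ]
spatula_end wrist 0.89 [ 40.9 119.8] [0.326  0.1422 0.022 ]
spatula_end top 0.92 [233.9 325.5] [0.2869 0.0638 0.022 ]
spatula_end top 0.71 [242.  216.8] [0.5677 0.0475 0.022 ]
spatula_end scene 0.7 [325.6 157.3] [0.3211 0.1148 0.022 ]
spatula_end scene 0.63 [360.6 237.7] [0.5758 0.1207 0.022 ]
case_opening wrist 0.73 [257.1 140.1] [0.5855 0.107  0.066 ]
case_opening top 0.7 [406.2 161.8] [ 0.7115 -0.3805  0.066 ]
case_opening scene 0.66 [347.4 244.3] [0.6162 0.0745 0.066 ]
```

View pics/w8.png

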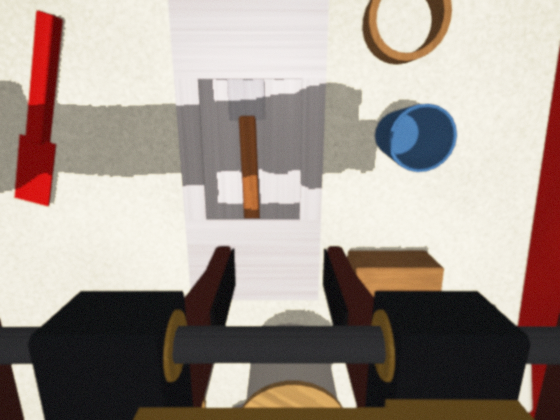

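View pics/s8c.png

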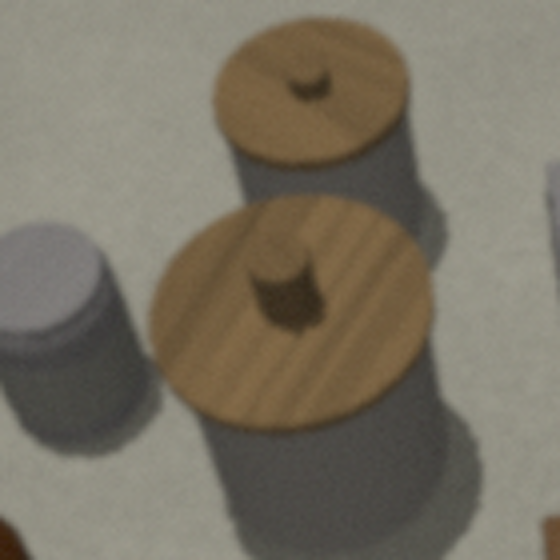

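View pics/t8.png

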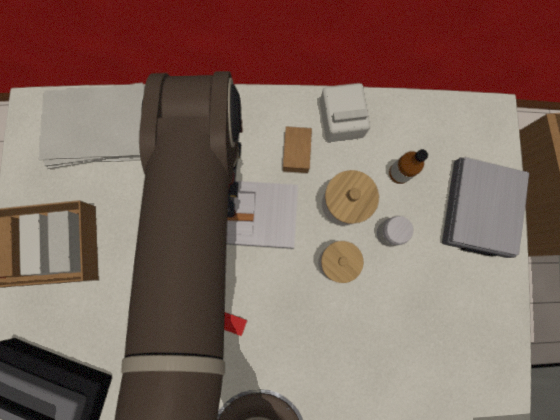

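The lid sits level on its jar. The spatula shows in the opening: blade at (246,97), handle running from (247,116) to (251,216). The red look-alike at (40,110) lies outside the case, so the wooden-handled one inside is the right one.

```bash
python3 - <<'E'
from h import *
im=cv2.imread("pics/w8.png"); 
st=dict(eef_pos=np.array([.606,.0608,.2864]),ee_rot=np.array([.9996,-.028,.0004,.0002]))
hsv=cv2.cvtColor(im,cv2.COLOR_BGR2HSV); m=((hsv[...,0]<20)&(hsv[...,1]>110)).astype(np.uint8); m[:100]=0;m[225:]=0;m[:,:215]=0;m[:,:215]=0;m[:,280:]=0
ys=np.arange(118,214,8)
for y in ys:
    xs=np.where(m[y])[0]; 
    if len(xs): print(y,xs.min(),xs.max())
yy,xx=np.where(m); print(yy.min(),yy.max())
pts=[];
for y in range(122,212):
    xs=np.where(m[y])[0]; pts.append((xs.mean(),y))
P=onz("wrist",pts,.028,st); k=np.polyfit(P[:,1],P[:,0],1); print("x=%.4f*y+%.4f"%tuple(k))
f=onz("wrist",[(248,yy.min())],.028,st); print("front",f)
op=onz("wrist",[(198,79),(301,77),(300,219),(206,219)],.066,st); print(op.round(4),op.mean(0))
v=cv2.resize(im[60:230,180:340],None,fx=3.5,fy=3.5,interpolation=2); cv2.imwrite("pics/w8c.png",v)
E
```

```text
118 239 254
126 240 255
134 240 255
142 240 255
150 241 256
158 241 256
166 242 256
174 243 256
182 243 257
190 243 257
198 244 258
206 243 258
116 217
x=0.0320*y+0.5685
front [[0.574399   0.13275787 0.028     ]]
[[0.5283 0.1734 0.066 ]
 [0.6363 0.1692 0.066 ]
 [0.6289 0.0135 0.066 ]
 [0.5189 0.0199 0.066 ]] [0.57810287 0.09398088 0.066     ]
```

View pics/w8c.png

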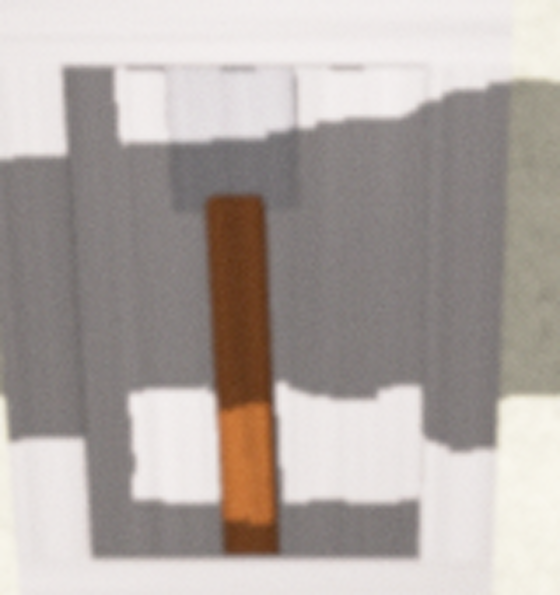

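Emit:
carry_out --plan "-3.6 -3.4 4 0 0 -1.4 0.5; -3.6 -3.4 9 0 0 -1.4 0.5; -3.6 -3.4 14 0 0 -1.4 0.5; -3.6 -3.4 17 0 0 -1.4 0.5; -3.6 -3.4 17 0 0 -1.4 0.5; -3.6 -3.4 17 0 0 -1.4 0.5; -3.6 -3.4 17 0 0 -1.4 0.5"

```text
time: 13.5
eef_pos: [0.5728, 0.0988, 0.1174]
ee_rot: [1.0, -0.015, 0.001, -0.0]
ft_force: [-0.2, -0.2, -0.8]
grip_width: 0.0439
```

```bash
python3 - <<'E'
from look import *
st,im=look("w9")
yy=np.array([.05,.098,.1328]);print(proj("wrist",np.c_[.032*yy+.5685,yy,np.full(3,.028)],st).round(1))
E
```

```text
[0.5728 0.0988 0.1174] [ 9.999e-01 -1.450e-02  1.300e-03 -5.000e-04] t 13.5 v 0.006 F [-0.2 -0.2 -0.8] g 0.0439
[[276.5 270.2]
 [276.4 213.7]
 [276.4 169.2]]
```

View pics/w9.png

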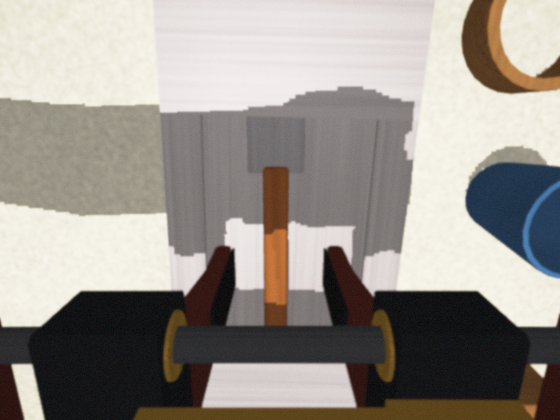

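The handle runs down column 276 with its front end at row 168, as predicted. Descending around it.

Emit:
carry_out --plan "-0.1 0 4 0 0 0 0.5; -0.1 0 6.5 0 0 0 0.5; -0.1 0 8.5 0 0 0 0.5; -0.1 0 9.1 0 0 0 0.5; -0.1 0 9.1 0 0 0 0.5; -0.1 0 9.1 0 0 0 0.5"

```text
time: 14.3
eef_pos: [0.5715, 0.0988, 0.0258]
ee_rot: [1.0, -0.014, 0.001, -0.0]
ft_force: [-0.7, -0.3, 0.6]
grip_width: 0.0437
```

Emit:
carry_out --plan "0 0 0.1 0 0 0 0; 0 0 0.1 0 0 0 0; 0 0 0.1 0 0 0 0; 0 0 0.1 0 0 0 0; 0 0 0.1 0 0 0 0; 0 0 0.1 0 0 0 0"

```text
time: 15.05
eef_pos: [0.5707, 0.0987, 0.0237]
ee_rot: [1.0, -0.014, -0.0, -0.0]
ft_force: [0.1, -0.4, 0.2]
grip_width: 0.0002
```

```bash
python3 - <<'E'
from look import *
st,im=look("w10")
R0=R.from_quat(st["ee_rot"]).as_matrix(); print(R0.round(4))
E
```

```text
[0.5707 0.0987 0.0237] [ 0.9999 -0.0145 -0.     -0.    ] t 15.05 v 0.002 F [ 0.1 -0.4  0.2] g 0.0002
[[ 0.9996 -0.0289 -0.    ]
 [-0.0289 -0.9996  0.    ]
 [-0.     -0.     -1.    ]]
```

View pics/w10.png

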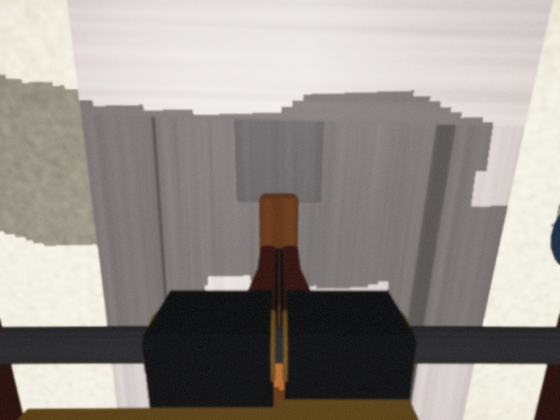

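Grip width reads 0, so the fingers shut without holding the handle. I'll check the geometry before doing anything else.

```bash
python3 - <<'E'
from look import *
st,im=look("w11"); look("s11","scene"); look("t11","top")
p=st["eef_pos"]
print("tip",proj("wrist",[p+[0,0,-.014],p,p+[0,0,.005]],st).round(1))
for z in (.017,.022,.028,.034,.04):
    print(z,"front/side",proj("wrist",[[.5727,.1328,z],[.5627,.1328,z],[.5827,.1328,z]],st).round(1).tolist())
v=cv2.imread("pics/w11.png")[100:400,180:380];cv2.imwrite("pics/w11c.png",cv2.resize(v,None,fx=2,fy=2,interpolation=2))
v=cv2.imread("pics/s11.png")[170:300,250:460];cv2.imwrite("pics/s11c.png",cv2.resize(v,None,fx=3.5,fy=3.5,interpolation=2))
E
```

```text
[0.5707 0.0987 0.0237] [ 0.9999 -0.0145 -0.     -0.    ] t 15.1 v 0.001 F [-0.6  0.4 -0. ] g 0.0006
[0.5707 0.0987 0.0237] [ 0.9999 -0.0145 -0.     -0.    ] t 15.15 v 0.002 F [ 0.2 -1.  -0.4] g 0.0003
[0.5707 0.0987 0.0237] [ 0.9999 -0.0145 -0.     -0.    ] t 15.2 v 0.001 F [ 0.3 -0.1  0.1] g 0.0006
tip [[278.1 249.2]
 [278.1 259.2]
 [278.1 263.1]]
0.017 front/side [[279.9, 193.8], [260.9, 194.4], [299.0, 193.2]]
0.022 front/side [[280.0, 196.0], [260.4, 196.6], [299.6, 195.4]]
0.028 front/side [[280.0, 198.9], [259.8, 199.5], [300.3, 198.2]]
0.034 front/side [[280.1, 201.9], [259.2, 202.5], [301.0, 201.2]]
0.04 front/side [[280.1, 205.1], [258.5, 205.8], [301.8, 204.5]]
```

View pics/w11c.png

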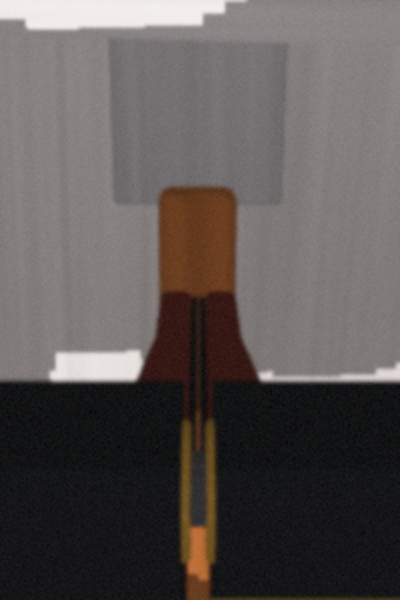

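View pics/s11c.png

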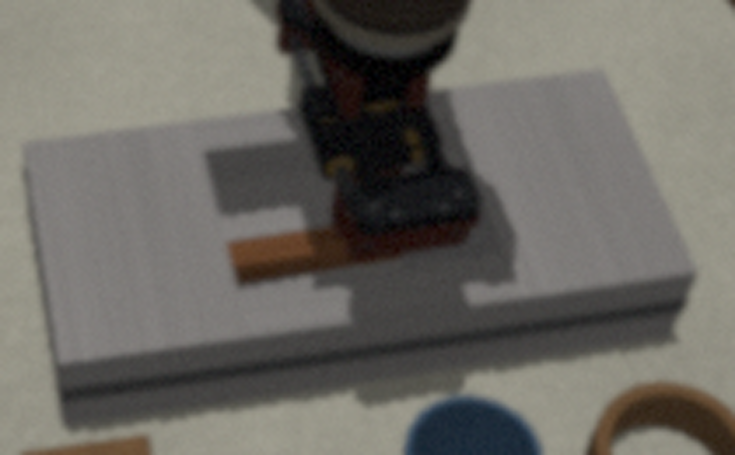

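Emit:
carry_out --plan "0 0 0 0 0 0 0.5; 0 0 0 0 0 0 0.5; 0 0 0 0 0 0 0.5; 0 0 0 0 0 0 0.5; 0 0 0 0 0 0 0.5"

```text
time: 15.88
eef_pos: [0.5707, 0.0987, 0.0237]
ee_rot: [1.0, -0.014, -0.0, 0.0]
ft_force: [-0.6, 0.7, 0.9]
grip_width: 0.0433
```

```bash
python3 - <<'E'
from look import *
st,im=look("w12"); look("s12","scene"); look("t12","top")
v=cv2.imread("pics/t12.png")[160:260,130:310];cv2.imwrite("pics/t12c.png",cv2.resize(v,None,fx=4,fy=4,interpolation=2))
v=cv2.imread("pics/s12.png")[170:300,250:460];cv2.imwrite("pics/s12c.png",cv2.resize(v,None,fx=3.5,fy=3.5,interpolation=2))
E
```

```text
[0.5707 0.0987 0.0237] [ 0.9999 -0.0144 -0.      0.    ] t 15.88 v 0.002 F [-0.6  0.7  0.9] g 0.0433
[0.5707 0.0987 0.0237] [ 0.9999 -0.0144 -0.     -0.    ] t 15.93 v 0.003 F [ 0.7 -0.4 -0. ] g 0.0439
[0.5707 0.0987 0.0237] [ 0.9999 -0.0145 -0.     -0.    ] t 15.97 v 0.001 F [-0.4  0.5  0.7] g 0.0442
```

View pics/w12.png

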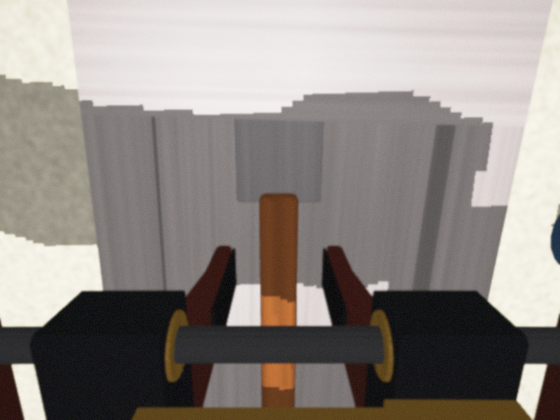

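View pics/s12c.png

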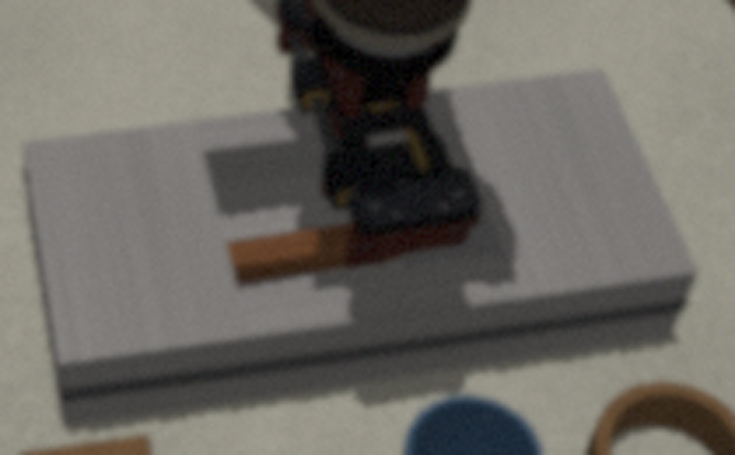

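View pics/t12c.png

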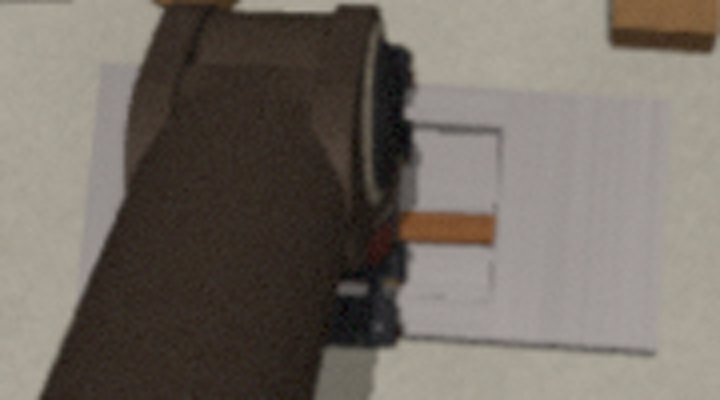

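```bash
python3 - <<'E'
from h import *
st=dict(eef_pos=np.array([.5707,.0987,.0237]),ee_rot=np.array([.9999,-.0144,0,0]))
im=cv2.GaussianBlur(cv2.imread("pics/w12.png"),(3,3),0).astype(float)
def edges(row,lo,hi,n=6):
    g=np.abs(np.diff(im[row-1:row+2].mean(0),axis=0)).sum(1)[lo:hi]
    i=np.argsort(-g)[:n]; return sorted([(int(a+lo),round(g[a])) for a in i])
for row in (135,160,185): print("blade",row,edges(row,215,345))
for row in (210,225,240): print("handle",row,edges(row,245,315))
for row in (252,260,280): print("tips",row,edges(row,200,262),edges(row,300,360))
def z_for(row,a,b,w):
    for z in np.arange(-.03,.08,.0005):
        P=onz("wrist",[(a,row),(b,row)],z,st)
        if np.linalg.norm(P[0]-P[1])<w: return round(z,4),P.mean(0).round(4)
print(z_for(160,235.5,322.5,.044),z_for(225,260.5,297.5,.020),z_for(250,235,323,.044))
c=cam("wrist",st)[3];print("cam",c)
E
python3 - <<'E'
import cv2
im=cv2.imread("pics/w12.png")[100:420,180:380]
cv2.imwrite("pics/w12c.png",cv2.resize(im,None,fx=1.85,fy=1.85,interpolation=0))
E
```

```text
blade 135 [(233, 17), (234, 23), (235, 14), (321, 9), (322, 21), (323, 18)]
blade 160 [(233, 13), (234, 26), (235, 22), (320, 10), (321, 20), (322, 14)]
blade 185 [(234, 15), (235, 27), (236, 23), (319, 8), (320, 17), (321, 16)]
handle 210 [(257, 38), (258, 66), (259, 56), (296, 37), (297, 62), (298, 53)]
handle 225 [(257, 33), (258, 61), (259, 60), (296, 47), (297, 68), (298, 46)]
handle 240 [(258, 57), (259, 59), (260, 36), (296, 49), (297, 61), (298, 40)]
tips 252 [(212, 55), (213, 72), (214, 66), (234, 91), (235, 89), (259, 58)] [(321, 69), (322, 91), (323, 68), (342, 59), (343, 74), (344, 60)]
tips 260 [(209, 69), (210, 78), (234, 96), (235, 97), (236, 60), (259, 59)] [(321, 84), (322, 94), (323, 59), (346, 64), (347, 71), (348, 51)]
tips 280 [(234, 58), (235, 98), (236, 91), (237, 52), (259, 62), (260, 56)] [(320, 73), (321, 93), (322, 71), (357, 37), (358, 56), (359, 59)]
(np.float64(0.019), array([0.5728, 0.1508, 0.019 ])) (np.float64(0.0165), array([0.5717, 0.1155, 0.0165])) (np.float64(0.0335), array([0.5714, 0.1079, 0.0335]))
cam [0.57325721 0.1745838  0.19665209]
```

View pics/w12c.png

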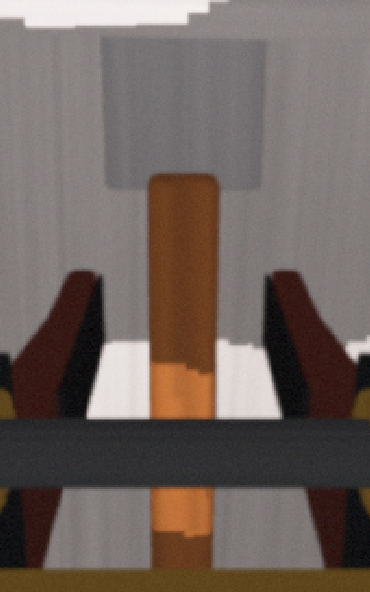

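The wrist picture puts the fingertips at z≈0.033, above the handle, not at 0.010 as the nominal tool data would have it. The blade and handle heights check out. I'll go lower in small steps and watch the force.

Emit:
carry_out --plan "0 0 0.2 0 0 0 0.5; 0 0 0.4 0 0 0 0.5; 0 0 0.6 0 0 0 0.5; 0 0 0.6 0 0 0 0.5"

```text
time: 16.52
eef_pos: [0.5705, 0.0986, 0.0174]
ee_rot: [1.0, -0.014, -0.0, 0.0]
ft_force: [0.5, 0.4, 0.3]
grip_width: 0.044
```

Emit:
carry_out --plan "0 0 0.2 0 0 0 0.5; 0 0 0.4 0 0 0 0.5; 0 0 0.6 0 0 0 0.5; 0 0 0.6 0 0 0 0.5"

```text
time: 17.02
eef_pos: [0.5706, 0.0987, 0.0115]
ee_rot: [1.0, -0.014, -0.0, 0.0]
ft_force: [0.2, -0.5, 0.7]
grip_width: 0.0442
```

Emit:
carry_out --plan "0 0 0.2 0 0 0 0.5; 0 0 0.4 0 0 0 0.5; 0 0 0.6 0 0 0 0.5; 0 0 0.6 0 0 0 0.5"

```text
time: 17.52
eef_pos: [0.5706, 0.0986, 0.0055]
ee_rot: [1.0, -0.014, -0.0, 0.0]
ft_force: [-0.7, 0.0, 0.4]
grip_width: 0.0438
```

```bash
python3 - <<'E'
from look import *
st,im=look("w13"); look("s13","scene")
v=cv2.imread("pics/s13.png")[150:300,250:460];cv2.imwrite("pics/s13c.png",cv2.resize(v,None,fx=3.5,fy=3.5,interpolation=2))
E
```

```text
[0.5706 0.0986 0.0055] [ 9.999e-01 -1.450e-02 -2.000e-04  1.000e-04] t 17.52 v 0.004 F [-0.7  0.   0.4] g 0.0438
[0.5707 0.0987 0.0056] [ 9.999e-01 -1.450e-02 -1.000e-04  0.000e+00] t 17.57 v 0.002 F [ 0.6 -0.4  0.1] g 0.0439
```

View pics/w13.png

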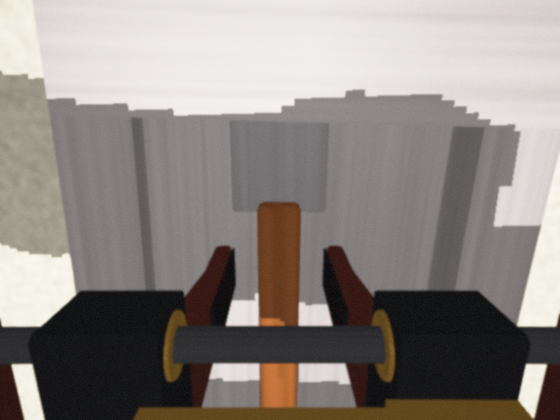

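View pics/s13c.png

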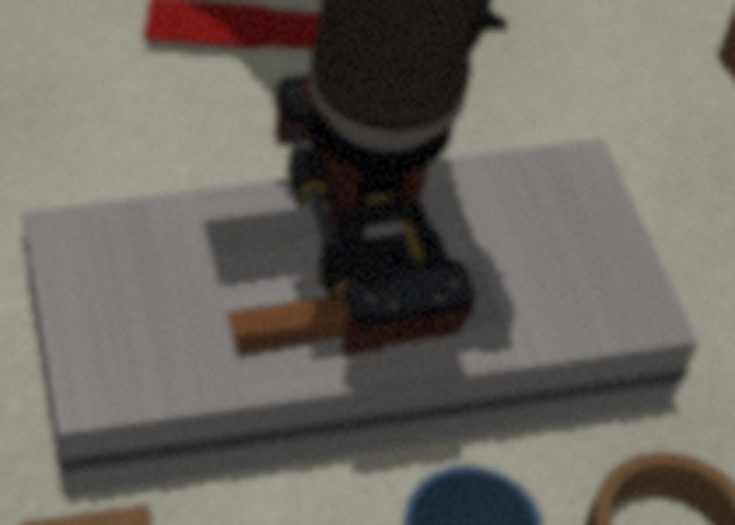

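Emit:
carry_out --plan "0 0 0.2 0 0 0 0.5; 0 0 0.4 0 0 0 0.5; 0 0 0.4 0 0 0 0.5; 0 0 0.4 0 0 0 0; 0 0 0.4 0 0 0 0; 0 0 0.4 0 0 0 0; 0 0 0.4 0 0 0 0; 0 0 0.4 0 0 0 0"

```text
time: 18.62
eef_pos: [0.5707, 0.0987, 0.0017]
ee_rot: [1.0, -0.014, 0.0, -0.0]
ft_force: [-0.6, 0.4, 1.2]
grip_width: 0.0197
```

```bash
python3 - <<'E'
from look import *
st,im=look("w14")
E
```

```text
[0.5707 0.0987 0.0017] [ 0.9999 -0.0144  0.     -0.    ] t 18.62 v 0.002 F [-0.6  0.4  1.2] g 0.0197
```

View pics/w14.png

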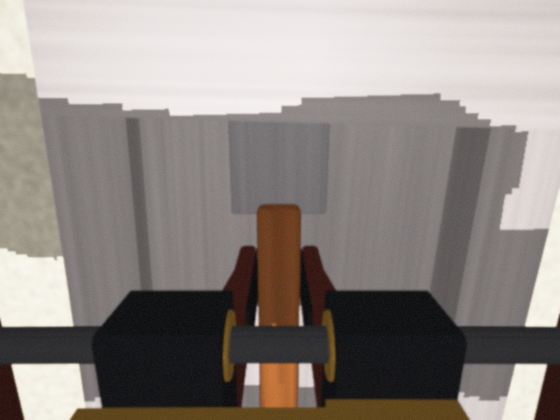

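The handle is held at 19.7 mm. Next I push the spatula 46 mm towards its blade end, so the blade goes under the +y end of the top.

Emit:
carry_out --plan "0 0 -0.3 0 0 0 0; 0 -1 -0.4 0 0 0 0; 0 -2 -0.4 0 0 0 0; 0 -3 -0.4 0 0 0 0; 0 -4 -0.4 0 0 0 0; 0 -4.6 -0.4 0 0 0 0; 0 -4.6 -0.4 0 0 0 0; 0 -4.6 -0.4 0 0 0 0"

```text
time: 19.68
eef_pos: [0.572, 0.1442, 0.0057]
ee_rot: [1.0, -0.015, -0.0, 0.0]
ft_force: [-0.2, -0.3, -1.7]
grip_width: 0.0199
```

```bash
python3 - <<'E'
from look import *
st,im=look("w15"); look("s15","scene"); look("t15","top")
v=cv2.imread("pics/s15.png")[150:300,250:460];cv2.imwrite("pics/s15c.png",cv2.resize(v,None,fx=3.5,fy=3.5,interpolation=2))
E
```

```text
[0.572  0.1442 0.0057] [ 9.999e-01 -1.460e-02 -0.000e+00  2.000e-04] t 19.68 v 0.005 F [-0.2 -0.3 -1.7] g 0.0199
[0.572  0.1441 0.0057] [ 9.999e-01 -1.480e-02  0.000e+00  1.000e-04] t 19.73 v 0.002 F [-0.6 -0.1 -1.5] g 0.0199
[0.5721 0.144  0.0057] [ 9.999e-01 -1.480e-02  0.000e+00  1.000e-04] t 19.77 v 0.002 F [ 0.2  0.2 -1.1] g 0.0197
```

View pics/w15.png

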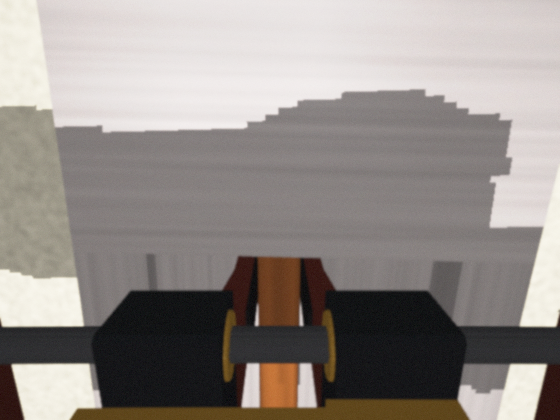

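View pics/s15c.png

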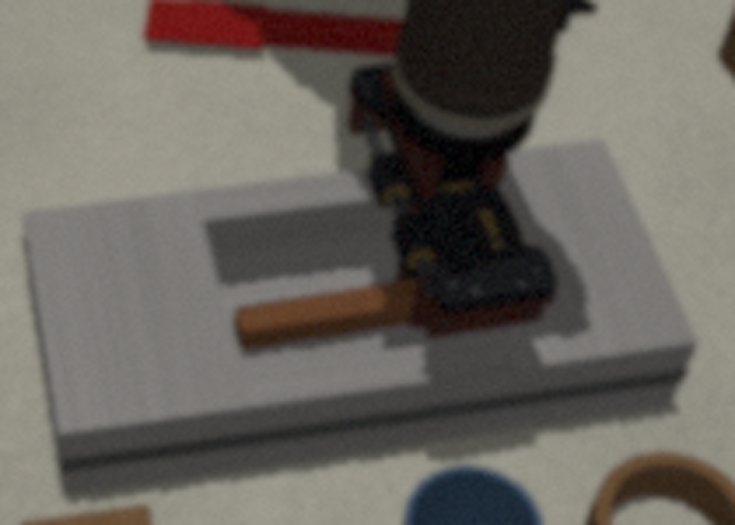

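View pics/t15.png

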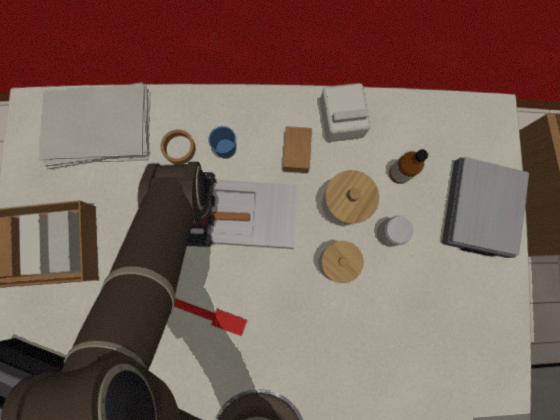

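The handle's free end is now clear of the -y lip in both views. Next I tilt it, handle end up.

Emit:
carry_out --plan "0 0.1 -0.5 -4 0 0 0; 0 0.2 -1.0 -8 0 0 0; 0 0.3 -1.7 -12 0 0 0; 0 0.4 -2.4 -16 0 0 0; 0 0.5 -3.2 -20 0 0 0; 0 0.5 -3.2 -20 0 0 0; 0 0.5 -3.2 -20 0 0 0"

```text
time: 20.7
eef_pos: [0.5718, 0.1391, 0.0375]
ee_rot: [0.985, -0.015, -0.003, 0.173]
ft_force: [0.1, -0.2, -0.6]
grip_width: 0.0198
```

```bash
python3 - <<'E'
from look import *
st,im=look("w16"); look("s16","scene")
Rm=R.from_quat(st["ee_rot"]).as_matrix(); M=st["eef_pos"]-.0153*Rm[:,2]; print("M",M.round(4),"end",(M+.115*Rm[:,1]).round(4),"tip",(M-.115*Rm[:,1]).round(4))
print(proj("scene",[M+.115*Rm[:,1],M]).round(0))
v=cv2.imread("pics/s16.png")[150:300,250:460];cv2.imwrite("pics/s16c.png",cv2.resize(v,None,fx=3.5,fy=3.5,interpolation=2))
E
```

```text
[0.5718 0.1391 0.0375] [ 0.9848 -0.0145 -0.0026  0.1732] t 20.7 v 0.014 F [ 0.1 -0.2 -0.6] g 0.0198
[0.5718 0.1386 0.0376] [ 0.9848 -0.015  -0.0027  0.1732] t 20.75 v 0.008 F [-0.1 -0.9 -0.7] g 0.0197
M [0.5719 0.1443 0.0519] end [0.5687 0.0362 0.0911] tip [0.5751 0.2524 0.0127]
[[323. 222.]
 [372. 226.]]
```

View pics/s16c.png

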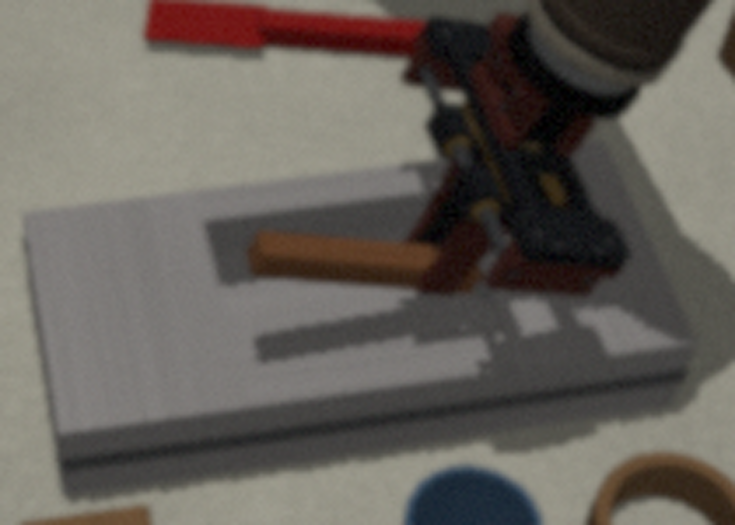

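View pics/w16.png

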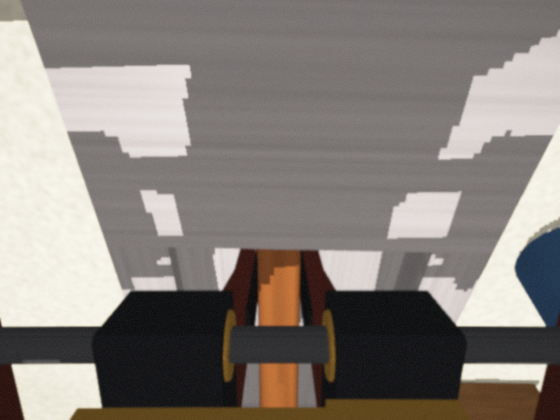

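The handle end is tilted up with no contact force, and its pixel (323,220) matches the prediction. Now I slide it out along its own axis.

Emit:
carry_out --plan "0 1.5 0 0 0 0 0; 0 3 0 0 0 0 0; 0 5 0 0 0 0 0; 0 7 0 0 0 0 0; 0 9 0 0 0 0 0; 0 9 0 0 0 0 0"

```text
time: 21.55
eef_pos: [0.5696, 0.0529, 0.0694]
ee_rot: [0.985, -0.016, -0.002, 0.174]
ft_force: [0.2, 0.3, -1.9]
grip_width: 0.0198
```

```bash
python3 - <<'E'
from look import *
st,im=look("w17"); look("s17","scene")
Rm=R.from_quat(st["ee_rot"]).as_matrix(); M=st["eef_pos"]-.0153*Rm[:,2]; print("M",M.round(4),"end",(M+.115*Rm[:,1]).round(4),"tip",(M-.115*Rm[:,1]).round(4))
v=cv2.imread("pics/s17.png")[120:300,200:460];cv2.imwrite("pics/s17c.png",cv2.resize(v,None,fx=3,fy=3,interpolation=2))
E
```

```text
[0.5696 0.0529 0.0694] [ 0.9847 -0.0159 -0.0023  0.1736] t 21.55 v 0.036 F [ 0.2  0.3 -1.9] g 0.0198
[0.5695 0.0545 0.0688] [ 0.9848 -0.015  -0.0023  0.1733] t 21.6 v 0.025 F [-0.1  0.6 -1.7] g 0.0203
M [0.5697 0.0581 0.0838] end [ 0.5662 -0.0499  0.1231] tip [0.5732 0.1661 0.0445]
```

View pics/s17c.png

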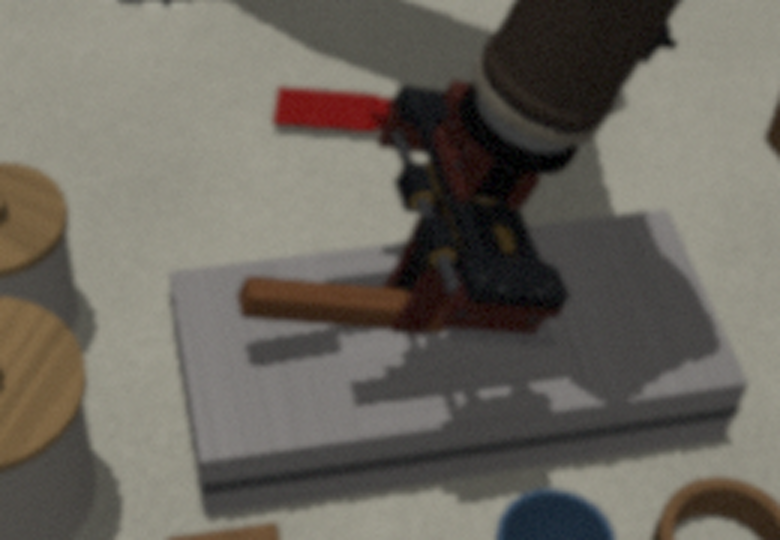

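Emit:
carry_out --plan "0 2 0 0 0 0 0; 0 4.5 0 0 0 0 0; 0 5.5 -2.5 0 0 0 0; 0 6.6 -5.8 0 0 0 0; 0 8.2 -10 0 0 0 0; 0 9.7 -14 0 0 0 0; 0 11 -18 0 0 0 0; 0 11.3 -19 10 0 0 0; 0 11.3 -19 20 0 0 0; 0 11.3 -19 20 0 0 0"

```text
time: 22.9
eef_pos: [0.5678, 0.0067, 0.2875]
ee_rot: [1.0, -0.02, 0.002, -0.0]
ft_force: [0.1, 0.3, -0.9]
grip_width: 0.0194
```

Emit:
carry_out --plan "0 0 0 0 0 0 0; 0 0 0 0 0 0 0; 0 0 0 0 0 0 0; 0 0 0 0 0 0 0; 0 0 0 0 0 0 0; 0 0 0 0 0 0 0; 0 0 0 0 0 0 0; 0 0 0 0 0 0 0"

```text
time: 23.9
eef_pos: [0.5683, 0.0139, 0.2857]
ee_rot: [1.0, -0.015, 0.0, -0.0]
ft_force: [-0.5, -0.1, -2.4]
grip_width: 0.0199
```

```bash
python3 - <<'E'
from look import *
st,im=look("w18"); look("s18","scene"); look("t18","top")
Rm=R.from_quat(st["ee_rot"]).as_matrix(); M=st["eef_pos"]-.0153*Rm[:,2]; E=M+.115*Rm[:,1];T=M-.115*Rm[:,1];print("M",M.round(4),"end",E.round(4),"tip",T.round(4),st["joint_vel"].round(4))
print(proj("scene",[E,M,T]).round(0),proj("wrist",[T],st))
E
```

```text
[0.5683 0.0139 0.2857] [ 0.9999 -0.0145  0.     -0.    ] t 23.9 v 0.003 F [-0.5 -0.1 -2.4] g 0.0199
[0.5682 0.0139 0.2857] [ 0.9999 -0.0145  0.     -0.    ] t 23.95 v 0.002 F [-0.2 -0.2 -1.1] g 0.02
[0.5682 0.0139 0.2857] [ 0.9999 -0.0145  0.     -0.    ] t 24.0 v 0.002 F [ 0.5 -0.  -1.6] g 0.0197
M [0.5683 0.0139 0.301 ] end [ 0.5649 -0.1011  0.301 ] tip [0.5716 0.1288 0.301 ] [ 0.0003 -0.0003 -0.0005  0.0007 -0.0009 -0.0006 -0.0031]
[[248. 153.]
 [317. 144.]
 [383. 135.]] [[277.39543442   9.00727215]]
```

View pics/s18.png

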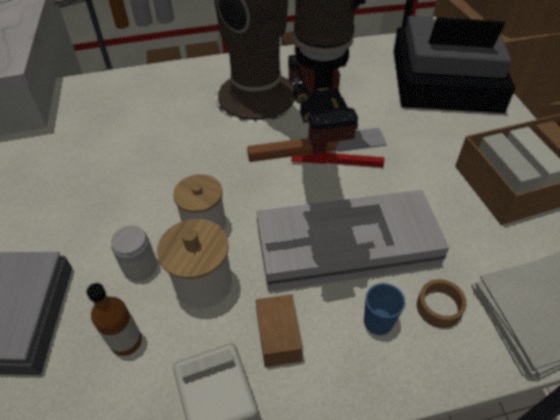

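View pics/w18.png

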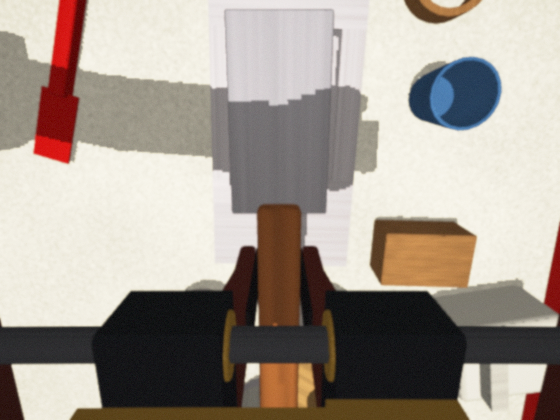

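View pics/t18.png

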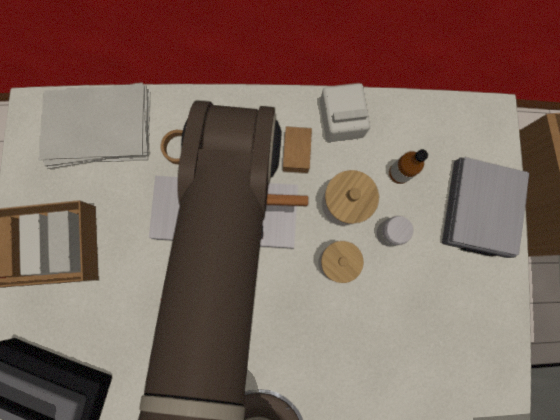

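The spatula is level at z≈0.30, about 22 cm above the case top. Its tip and end pixels match the predictions, the lid sits on its jar, and the other goods stand where they did.

```bash
python3 - <<'E'
from plant import r
print(r.sign_off())
E
```

```text
the job is handed in; nothing more can be done
None
```

The lid is on its jar. The spatula is out of the case and held still in the gripper, about 22 cm above the case top. I handed the job in at about 24 s of the 58 s.

- **Lid:** I gripped it by its knob and lowered it onto the open jar. Contact came at exactly the seated height (TCP z 0.1567) with about 5 N. The scene view after release shows it level.
- **Spatula:** I took the wooden-handled one from inside the case, not the red look-alike. I pushed it 46 mm so the blade went under the +y end of the top, tilted it 20° handle end up, slid it out handle first and levelled it.
- **Last checks:**
  - Joint speeds were about 0.003 rad/s and the grip width 19.8 mm.
  - The force was only the weight of the spatula, and nothing touches it but the gripper.
  - The jar and the other goods look unmoved in the scene and top views.
- **What disagreed:** My first close on the handle shut on nothing (width 0). The wrist picture put the fingertips about 24 mm higher than the nominal tool data says. I opened, went 22 mm lower while watching the force, and the second grip held. That empty close did not visibly move the spatula.

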